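Pack the short stop and clamp a phone frame square in a bonding jig

TASK

Unlock the bonding jig: draw the lock pin up out of the sliding jaw and hang it upright in the side notch of the jig by its head. Then stand the loose spacer upright, foot down on the jig plate, in the gap between the phone and the short stop, the only gap wide enough for it, before the middle of that stop, and let go of it. Last, push the jaw forward by its upright post until the phone sits flush and square against the long stop and the spacer, and finish still holding the jaw firmly pressed against the phone (the jaw springs back if let go); leave the brush, tweezers and screwdriver lying about alone.

Things in the scene. Friction and masses are not known exactly. Their poses are not given: they have to be found in the camera images.
- jig: Fixed aluminium jig plate, 240 (x) x 170 (y) x 16 mm; place and yaw vary. Origin: on the worktop under it, 130 mm from its near end, 110 mm from the far end, mid-width; +x runs from the jaw end (near the robot) along the jaw's travel to the stops, +y to the side with the notch bracket. Plate top 16 mm up; two rails 12 mm high guide the jaw.
- jaw: Steel jaw, 44 mm wide, slides only along the jig's +x, 50 mm at most; pin locks it at the rear. Origin: under it on the bore's axis (jig x -50 mm, y 0 at the rear), 16.5 mm above the worktop; its top is 34 mm up. Its rubber nose, 30 mm wide, is 35 mm ahead of the origin. About 22 mm of travel presses the phone home; a spring pulls back with 1.6 N at the rear, 3.4 N there.
- jaw_post (a point): The upright square post on the jaw, 16 x 16 mm, standing 40 mm above the jaw's top (34 to 74 mm above the worktop), 55 mm behind (-x) the bore: pinch it across y, or push on its rear face. Point: its centre line, 24 mm above the jaw's top. Axes as the jig's.
- pin_head (a point): Steel lock pin, upright in the jaw's bore: grooved round head 20 mm across, 34 mm high, on a shank 10 mm across, 32 mm long. Point: centre of the head (17 mm above its underside, 49 mm above the tip); z along the pin, up. At the start the head rests on the jaw's top (34 mm above the worktop), the shank sunk 32 mm in the 11.5 mm bore.
- notch (a point): Parking notch: fixed bracket on the jig's +y side, two level prongs along x, 10 mm thick, with a 13 mm slot between, open above, below and to -x, closed by a wall 11 mm to +x of this point; prongs reach 23 mm to -x of it. Point: mid-slot, at the prongs' top (56 mm above the worktop): the pin's axis goes here, its head's underside on this level, tip clear of the plate. Axes as jig.
- short_stop: Fixed steel block at the far end of the plate, 40 mm wide (y), 10 mm high, 20 mm deep: its face to the phone is 20 mm to -x of the origin (middle of its rear lower edge, on the plate's top). Stands 45 mm to one side of the jig's middle line; the side varies (swapped with the long stop). Its gap to the phone is 13 to 20 mm at the start. Axes as jig.
- long_stop: Fixed steel block like the short stop, but 30 mm deep: its face towards the phone is 30 mm to -x of the origin (middle of its rear lower edge, on the plate's top). It stands at 45 mm to the other side. The gap to the phone is 3 to 10 mm at the start, too narrow for the spacer.
- phone: Dark flat phone, lying loose across the plate between jaw and stops, 142 mm long (along the jig's y), 68 mm deep where it is touched (along the jig's x), 8 mm thick, about 0.16 kg. Origin: centre of its underside. Its own x runs along its length (about the jig's +y), its own y points towards the jaw (jig's -x).
- spacer_stem (a point): Loose aluminium spacer, an upside-down T, standing on the worktop right of the jig: foot 10 mm thick (its x) x 36 mm wide (its y) x 14 mm high; from its middle an upright stem 10 (x) x 14 (y) mm reaches 50 mm above the underside. Grip the stem. Point: on the stem's centre line, 36 mm above the underside; z up. Same either way round.
- brush: Black brush lying at the left of the jig, a bystander. Origin: centre of underside.
- tweezers: Black tweezers lying right of the jig near its far end, a bystander. Origin: centre of underside.
- driver: Black screwdriver lying in front at the right, a bystander. Origin: centre of underside.
There are look-alikes about, which are no part of the job. What is shaped like the part that bears spacer_stem but yellow is not meant.

How it is judged:
On the way, in this order (a step that is already met when the one before it is completed fails the run):
1. the pin is drawn from the bore and hangs upright in the side notch (horizontal distance between pin_head and notch below 0.012 m and angle between pin_head's own z axis and vertical below 0.15 rad and z of pin_head in the frame of notch between 0.012 and 0.022 m), for 0.2 s.
2. the spacer stands upright in the gap between phone and short stop (x of spacer_stem in the frame of short_stop between -0.04 and -0.023 m and y of spacer_stem in the frame of short_stop between -0.015 and 0.015 m and z of spacer_stem in the frame of short_stop between 0.032 and 0.04 m and angle between spacer_stem's own z axis and vertical below 0.15 rad), for 0.2 s.
At the end, for the whole second after the job is handed in: Fingers on the jaw, jaw pressing the phone with over 3 N; phone within 2.5 mm of flush on the long stop, square within 0.03 rad; spacer upright on the plate between phone and short stop, within 15 mm of the stop's middle; pin hanging upright, head on the prongs, within 12 mm of the notch point (all of step 1 and x of spacer_stem in the frame of short_stop between -0.028 and -0.023 m and y of spacer_stem in the frame of short_stop between -0.015 and 0.015 m and z of spacer_stem in the frame of short_stop between 0.032 and 0.04 m and angle between spacer_stem's own z axis and vertical below 0.15 rad and x of phone in the frame of jig between 0.0385 and 0.0435 m and y of phone in the frame of jig between -0.02 and 0.02 m and angle between the y axis of phone and the x axis of jig, either way round below 0.03 rad and angle between the x axis of spacer_stem and the x axis of jig, either way round below 0.1 rad and contact force between jaw and phone above 3 N and contact force between the fingers and jaw above 3 N and linear speed of phone below 0.02 m/s); the arm keeps its last pose, push and grip.
It fails at once if a bystander is pushed more than 30 mm away (distance of any of brush, tweezers, driver from where it was at the start of the episode above 0.03 m).
It also fails if it takes over 58 s, if anything falls off the work surface, if the arm or the gripper's body presses on something with over 40 N, if the wrist force passes 120 N, or if a joint passes its speed limit or range.

ROBOT

A 6-joint arm with a two-finger parallel gripper is mounted at the origin on a cart in front of the work surface, level with it; the furniture and walls round the work are solid. World frame = base frame: x ahead of the robot, y to its left, z up, the work surface at z = 0. Lengths are in m, angles in rad, forces in N, time in s.
With the tool pointing down it reaches from about 0.275 to 0.825 m from the base axis. Payload 4.9 kg.
Tool frame: the origin (TCP) lies midway between the tips of the shut fingers; the grasp point (between the pads) lies 19 mm behind it (bot.grip_depth is the distance from the TCP to the grasp point, in m); z points along the fingers, y is the line along which they close (so a half turn about z gives the same grasp; the last joint's range is limited). The gripper opens to 85 mm and grips with 20 to 120 N. Pads are 22 mm wide; open, the fingers measure 114 mm over their backs; the gripper's body (76 mm by 85 mm) begins 54 mm behind the grasp point. The pads swing forward as they close: fully open they stand 13 mm farther back than shut.
Start: joints at [1.097, 0.326, -0.193, 1.052, 0, 1.437], TCP at [0.183, 0.519, 0.231] pointing down, gripper open.
Joint ranges: [-2.65, 2.65], [-0.97, 1.79], [-1.3, 1.35], [-1.93, 2.1], [-1.47, 1.37], [-3.14, 3.14]. Speed limits (rad/s): [2.57, 2.57, 3.14, 3.14, 3.14, 3.14].

INTERFACE

Orientations are given as a unit quaternion [w, x, y, z].
In Python, from cell import bot gives the robot as it stands. Calls block until the motion is done:
- bot.move_pose(position, orientation): joint-space move of the TCP to a pose.
- bot.move_linear(position, speed=0.15, rotation=None, until_force=None): straight line of the TCP; rotation=None keeps the orientation; speed is the mean speed in m/s. With until_force (N) it stops when the force on the tool has changed by that much, and returns True; else False.
- bot.goto_joints(angles): joint-space move.
- bot.set_gripper(opening, grasp_force=None): opening from 0.0 (shut) to 1.0 (fully open); grasp_force is the grip in N (None keeps the last); returns when the fingers have stopped.
- bot.wait(seconds).
- bot.solve_ik(position, orientation): joint angles nearest the present ones, or None.
- bot.camera(name): name is "side" or "top"; returns the picture (420x560x3 uint8, red, green, blue); there is no depth.
- bot.calibration(name): a dict with "mtx" (3x3 intrinsics, pixels), "extrinsics" (4x4, takes a point from world to camera coordinates). Camera axes: x right, y down, z forward; pixel columns grow to the right and rows downward; lengths in m; the calibration is good to about 2 mm. A picture is of the moment at which its call begins. calibration takes no time and is no camera call.
A pose or a line that the arm cannot do raises bot.PlanningError and nothing moves.
- bot.close_job(): hands the job in; it is judged then, once.
Trained networks look in the newest picture that a camera, given by its name, has taken for a name from the list of things; names that differ only in an ending like _2 or _b are one class to them, and where a whole thing is asked for, a point or a joint stands for the part that bears it (a point fixed in the world has none). Each returns a list of dicts, best first, with "confidence" (0 to 1); they miss things now and then, are a little off and sometimes report something else, mostly with a low value. They report only what shows in the picture. A call takes as long as a camera call. They do not tell look-alikes from the thing itself.
- bot.search_frame(camera, thing): "bbox" ([left, top, width, height] in pixels, round what is visible of it).
Readings, each from a call of its own:
- bot.read_clock(): time.
- bot.read_joint_positions(): joint angles.
- bot.read_joint_vel(): joint speeds.
- bot.read_joint_efforts(): joint torques, N m.
- bot.read_position(): TCP position.
- bot.read_tool_rot(): TCP orientation.
- bot.read_ft_force(): force on the tool from outside, world axes, zero at the start.
- bot.read_moment(): the same for the moment, N m.
- bot.read_gripper_width(): opening from 0.0 (shut) to 1.0 (fully open).
- bot.read_finger_force(): force on a finger pad.
Only numpy, scipy, OpenCV 4.12 (cv2) and the standard library are available. Lean on these libraries where they do the work, as an engineer would, in place of code of your own. Each camera call takes 0.05 s, during which the arm holds its last target. There are 200 camera calls.

## Working session

There is one attempt and no reset: what is moved stays moved. The work goes in short steps, each a Python script; the robot and the scene stay as the last script left them, time stands still between calls to the robot, and variables do not carry over. Pictures are saved under pics/ and viewed, at most 10 in all, crops included, and the job is handed in when it is done.

```bash
ls; mkdir -p pics
python3 - <<'E'
from cell import bot
import cv2,numpy as np
for n in("top","side"):
    im=bot.camera(n); cv2.imwrite(f"pics/{n}0.png",cv2.resize(im[:,:,::-1],(784,588)))
    cv2.imwrite(f"raw_{n}0.png",im[:,:,::-1])
    c=bot.calibration(n); print(n,np.round(c["mtx"],1).tolist(),np.round(c["extrinsics"],4).tolist())
    for t in("jig","jaw","jaw_post","pin_head","notch","short_stop","long_stop","phone","spacer_stem"):
        try: print(t,[(np.round(d["bbox"]).astype(int).tolist(),round(d["confidence"],2)) for d in bot.search_frame(n,t)[:3]])
        except Exception as e: print(t,e)
E
```

```text
pics
top [[417.5, 0.0, 281.0], [0.0, 417.5, 209.2], [0.0, 0.0, 1.0]] [[-0.0057, -0.9999, -0.013, 0.0711], [-0.9865, 0.0078, -0.1634, 0.5414], [0.1634, 0.0119, -0.9865, 0.9603], [0.0, 0.0, 0.0, 1.0]]
jig [([196, 155, 103, 103], 0.84), ([274, 162, 18, 12], 0.44)]
jaw [([246, 207, 18, 45], 0.74)]
jaw_post [([241, 208, 26, 44], 0.78)]
pin_head [([248, 214, 10, 11], 0.45)]
notch [([197, 155, 104, 104], 0.75)]
short_stop []
long_stop [([272, 162, 16, 12], 0.6), ([230, 174, 58, 30], 0.45)]
phone [([230, 174, 61, 32], 0.85), ([371, 210, 15, 8], 0.59), ([196, 156, 105, 103], 0.58)]
spacer_stem [([227, 173, 60, 32], 0.58), ([409, 211, 13, 15], 0.47), ([372, 210, 14, 8], 0.41)]
side [[460.9, 0.0, 277.4], [0.0, 460.9, 208.7], [0.0, 0.0, 1.0]] [[0.9937, -0.1121, -0.0042, -0.5152], [-0.0429, -0.3448, -0.9377, 0.1103], [0.1037, 0.9319, -0.3475, 0.9177], [0.0, 0.0, 0.0, 1.0]]
jig [([232, 188, 112, 59], 0.84)]
jaw [([239, 197, 44, 28], 0.88)]
jaw_post [([239, 200, 44, 23], 0.83)]
pin_head [([266, 200, 10, 17], 0.47)]
notch [([235, 186, 105, 56], 0.7), ([199, 272, 8, 41], 0.48)]
short_stop []
long_stop [([326, 220, 14, 13], 0.49), ([232, 187, 108, 54], 0.35)]
phone [([294, 211, 28, 25], 0.79), ([327, 211, 11, 9], 0.58)]
spacer_stem [([252, 277, 16, 35], 0.72), ([268, 254, 10, 27], 0.67), ([294, 269, 4, 21], 0.66)]
```

Run:
```python
import cv2
t=cv2.imread("raw_top0.png");s=cv2.imread("raw_side0.png")
cv2.imwrite("pics/t1.png",cv2.resize(t[140:290,180:440],(780,450),interpolation=cv2.INTER_CUBIC))
cv2.imwrite("pics/s1.png",cv2.resize(s[170:320,180:360],(720,600),interpolation=cv2.INTER_CUBIC))
```

```text
(no output)
```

View pics/t1.png

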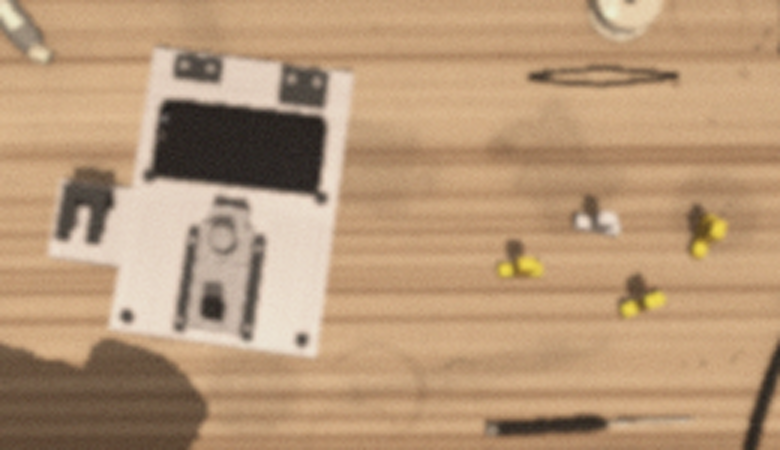

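View pics/s1.png

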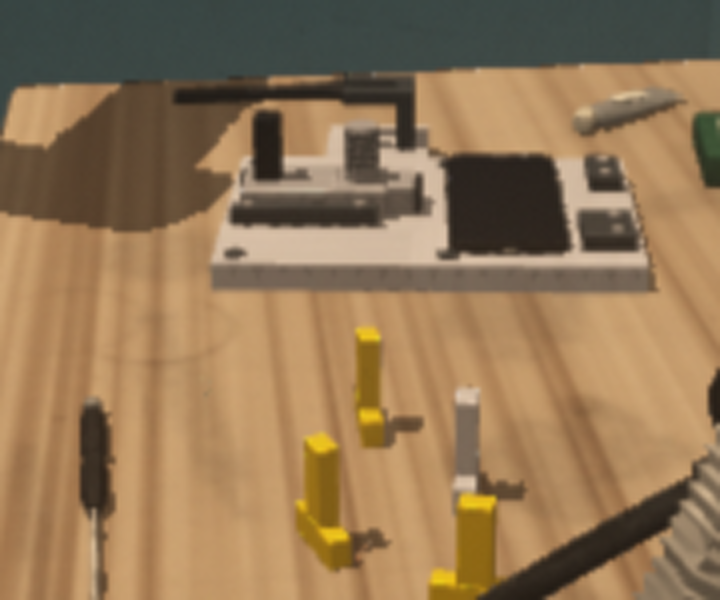

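The side crop shows the white spacer's stem at (467,440) and yellow look-alikes at (369,385), (322,500) and (476,545). In the top crop the white spacer is at (597,220), and the yellow ones are at (521,266), (643,300) and (708,235). I choose the white one. The short stop is on the left (+y) at (197,67), the long stop is at (303,85), and the notch is at (86,230).

```bash
cat > h.py <<'E'
from cell import bot
import numpy as np, cv2
from scipy.optimize import least_squares
from scipy.spatial.transform import Rotation as R
CAL={n:bot.calibration(n) for n in("top","side")}
def proj(n,P):
    c=CAL[n]; P=np.atleast_2d(P); q=(c["extrinsics"][:3,:3]@P.T).T+c["extrinsics"][:3,3]
    p=(c["mtx"]@q.T).T; return p[:,:2]/p[:,2:]
def ray(n,uv,z):
    c=CAL[n]; E=c["extrinsics"]; C=-E[:3,:3].T@E[:3,3]
    d=E[:3,:3].T@np.linalg.inv(c["mtx"])@np.array([*uv,1.]); return C+d*(z-C[2])/d[2]
def T(pose,P):
    x,y,a=pose; P=np.atleast_2d(P).astype(float); c,s=np.cos(a),np.sin(a)
    return np.c_[x+c*P[:,0]-s*P[:,1],y+s*P[:,0]+c*P[:,1],P[:,2]]
def down(yaw):  # tool down, finger line (tool y) at angle yaw+90deg: tool x along yaw
    q=(R.from_euler("z",yaw)*R.from_euler("x",np.pi)).as_quat(); return [q[3],q[0],q[1],q[2]]
ft=lambda u,v:((u+.5)/3-.5+180,(v+.5)/3-.5+140)
fs=lambda u,v:((u+.5)/4-.5+180,(v+.5)/4-.5+170)
E
cat > fit.py <<'E'
from h import *
c=[(-.13,.085,.016),(.11,.085,.016),(.11,-.085,.016),(-.13,-.085,.016)]
pt=np.array([ft(*p) for p in [(108,327),(153,45),(352,70),(315,357)]])
cs=[c[3],c[2],c[1]]; ps=np.array([fs(*p) for p in [(211,267),(655,265),(626,157)]])
f=lambda x:np.r_[(proj("top",T(x[:3],c))-pt).ravel(),(proj("side",T(x[:3],cs))-ps).ravel()]
r=least_squares(f,[.5,.1,0],loss="soft_l1"); J=r.x; print("jig",J.round(4)); print(f(J).round(2).reshape(-1,2).tolist())
for nm,n,uv,P in [("pin top","top",ft(222,236),(-.05,0,.068)),("post top","top",ft(213,300),(-.105,0,.074)),("pin top side","side",fs(362,130),(-.05,0,.068)),("post top side","side",fs(267,114),(-.105,0,.074))]:
    print(nm,ray(n,uv,P[2]).round(4),T(J,P).round(4))
np.save("jig.npy",J)
t=cv2.imread("raw_top0.png");s=cv2.imread("raw_side0.png")
# white spacer masks
for n,im,(x0,y0,x1,y1) in [("top",t,(368,205,392,222)),("side",s,(288,262,304,300))]:
    g=im[y0:y1,x0:x1].astype(int); m=(g.min(2)>115)&(g.max(2)-g.min(2)<60)
    print(n); print("\n".join("".join("#" if k else "." for k in row) for row in m))
A=cv2.resize(t,None,fx=4,fy=4,interpolation=cv2.INTER_CUBIC)[140*4:275*4,180*4:400*4]
A=np.ascontiguousarray(A[:, :800]); cv2.imwrite("pics/full.png",cv2.resize(t[120:330,100:440],(800,494),interpolation=cv2.INTER_CUBIC))
E
python3 fit.py
```

```text
jig [ 0.5673  0.1253 -0.1407]
[[0.23, -0.14], [0.32, -0.07], [0.47, 0.09], [0.15, -0.78], [0.4, -1.9], [-0.89, -0.58], [-0.65, -0.6]]
pin top [0.5169 0.1315 0.068 ] [[0.5178 0.1323 0.068 ]]
post top [0.4663 0.1377 0.074 ] [[0.4633 0.14   0.074 ]]
pin top side [0.515  0.1146 0.068 ] [[0.5178 0.1323 0.068 ]]
post top side [0.4617 0.1321 0.074 ] [[0.4633 0.14   0.074 ]]
top
........................
........................
........................
........................
........................
............####........
.....##....#######......
....####...#######......
....#####..#######......
....#####..########.....
....#####....######.....
.....####.....#####.....
.......#.....######.....
.............#####......
........................
........................
........................
side
................
................
................
................
................
.......#####....
......######....
......######....
......######....
................
................
................
................
................
................
................
................
................
................
................
................
................
................
................
................
................
................
......#####.....
......#####.....
......#####.....
.....######.....
................
................
................
................
................
................
................
```

View pics/top0.png

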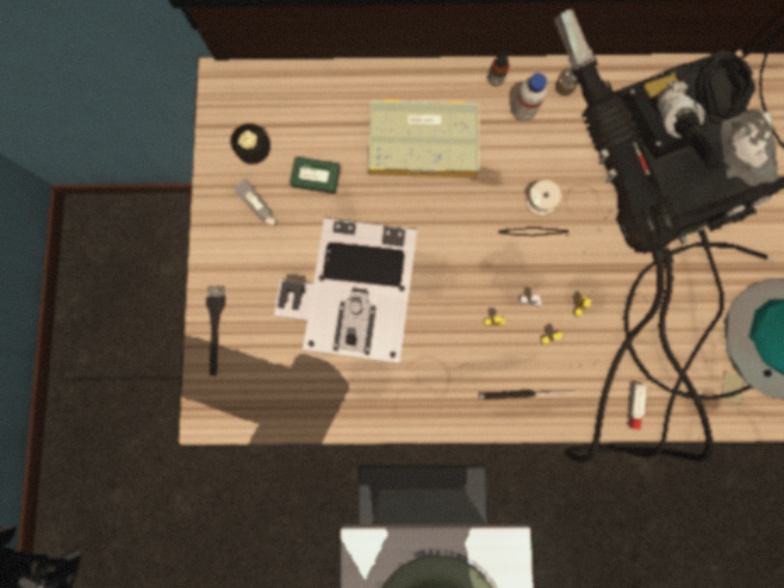

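Full top view: the brush is at (214,330), the tweezers at (533,232) and the screwdriver at (525,394). The white spacer is at (530,298), and nothing stands in the arm's way. Next I measure the notch from grey profiles.

```bash
cat > notch.py <<'E'
from h import *
J=np.load("jig.npy")
g=cv2.cvtColor(cv2.imread("raw_top0.png"),cv2.COLOR_BGR2GRAY)
print(g[195:230,194:222])
for u,v in [(88,225),(88,206),(66,241),(103,241),(57,210),(113,217)]:
    w=ray("top",ft(u,v),.056); d=w[:2]-J[:2]; c,s=np.cos(J[2]),np.sin(J[2]); print((u,v),w.round(4),"jig",np.round([c*d[0]+s*d[1],-s*d[0]+c*d[1]],4))
q=bot.read_joint_positions(); print(bot.read_clock())
for y in(J[2],J[2]+np.pi): print(bot.solve_ik(list(T(J,(-.05,0,.1))[0]),down(y)))
c=CAL["top"]["extrinsics"]; print(-c[:3,:3].T@c[:3,3])
E
python3 notch.py
```

```text
[[172 172 172 173 172 177 171 170 168 165 155 146 142 135 133 137 133 135
  142 150 155 159 158 161 161 169 165 169]
 [176 177 176 178 176 174 175 173 173 167 146 122 110 111 112 107 103 115
  121 133 139 141 141 144 159 167 172 174]
 [175 177 177 178 178 180 178 178 167 164 141 109  94  95  93  91  93  90
   96 105 110 108 107 125 147 168 177 175]
 [180 178 175 180 176 176 177 167 159 151 131 102  92  92  90  91  84  85
   90  89  92  91  93 102 139 166 173 175]
 [178 179 172 176 179 182 184 171 154 132 117 101  94  98  90  92  93  92
   89  84  81  89  92 104 133 157 166 169]
 [178 181 179 173 182 185 187 172 149 123 101  96  95  96 102  96  96  91
   92  92  87  91  91  98 123 146 157 165]
 [178 172 174 175 177 183 176 150 123 103  85  88  87  89  95  95  92  90
   90  93  92  85  97 105 121 138 146 160]
 [176 178 179 176 183 186 171 128  94  80  82  73  81  85  88  86  84  88
   88  87  90  91  99 121 142 164 168 172]
 [179 177 182 178 185 186 171 126  81  76  75  81  77  72  74  75  79  77
   75  80  82  81  90 120 164 190 198 202]
 [173 173 179 175 184 187 164 117  80  76  72  
[... 2814 characters left out ...]
 170 169 165 162 162
  162 163 164 166 168 178 188 198 210 220]
 [167 165 162 163 165 161 159 164 165 163 159 160 162 162 158 159 155 152
  155 150 157 156 152 156 164 186 209 220]]
(88, 225) [0.5282 0.239  0.056 ] jig [-0.0546  0.1071]
(88, 206) [0.5435 0.2393 0.056 ] jig [-0.0395  0.1096]
(66, 241) [0.5155 0.2561 0.056 ] jig [-0.0696  0.1223]
(103, 241) [0.5153 0.2268 0.056 ] jig [-0.0657  0.0932]
(57, 210) [0.5405 0.264  0.056 ] jig [-0.046   0.1336]
(113, 217) [0.5345 0.2192 0.056 ] jig [-0.0456  0.0884]
1.0
[ 0.11196398  0.42401491 -0.41531707  0.73146435  0.         -2.88897807]
[ 0.11196398  0.42401491 -0.41531707  0.73146435  0.          0.25261458]
[0.37757364 0.05547838 1.03669396]
```

```bash
cat > go1.py <<'E'
from h import *
J=np.load("jig.npy"); c,s=np.cos(J[2]),np.sin(J[2]); tj=lambda w:np.round([c*(w[0]-J[0])+s*(w[1]-J[1]),-s*(w[0]-J[0])+c*(w[1]-J[1])],4)
n=ray("top",(206.35,213),.056); print("slot",n.round(4),tj(n))
w=ray("top",(207,208.9),.016); print("wallfoot",tj(w),"tips z.056",tj(ray("top",(212,220.9),.056)),"z.046",tj(ray("top",(212,220.9),.046)))
p=T(J,(-.05,0,.12))[0]-[.0005,.0004,0]; q=down(J[2]+np.pi)
bot.set_gripper(.55,20); bot.move_pose(list(p),q)
p[2]=.038; print(bot.move_linear(list(p),.12,until_force=8)); f0=np.array(bot.read_ft_force())
print(bot.read_position(), f0)
bot.set_gripper(0,30)
print("grip",bot.read_gripper_width(),bot.read_finger_force(),"df jig",R.from_euler("z",-J[2]).apply(np.array(bot.read_ft_force())-f0).round(2),bot.read_position(),bot.read_clock())
E
python3 go1.py
```

```text
slot [0.5323 0.2454 0.056 ] [-0.0515  0.114 ]
wallfoot [-0.0359  0.1227] tips z.056 [-0.0684  0.0976] z.046 [-0.0673  0.0996]
False
[0.51777688 0.13210549 0.03849578] [ 0.56326852 -0.79127719 -0.13310891]
grip 0.2212309383680386 29.393800632096827 df jig [-1.6   0.04  5.57] [0.51803549 0.13178679 0.03893567] 4.5417
```

```bash
cat > go2.py <<'E'
from h import *
J=np.load("jig.npy"); p=np.array(bot.read_position()); z0=p[2]
print("lift",bot.move_linear([p[0],p[1],z0+.068],.12)); print(bot.read_gripper_width(),bot.read_ft_force())
n=T(J,(-.049,.114,z0+.068))[0]-T(J,(-.05,0,0))[0]; n=np.array([p[0]+n[0],p[1]+n[1],z0+.068])
bot.move_linear(list(n),.15)
print("down",bot.move_linear([n[0],n[1],z0+.0205],.05,until_force=6)); e=bot.read_position()
print("h above",e[2]-z0-.022,bot.read_ft_force(),bot.read_gripper_width(),bot.read_clock())
im=bot.camera("side"); t=bot.camera("top")
cv2.imwrite("pics/a.png",np.hstack([cv2.resize(im[150:250,220:320],(400,400))[:,:,::-1],cv2.resize(t[170:270,160:260],(400,400))[:,:,::-1]]))
E
python3 go2.py
```

```text
lift False
0.22156335317134807 [ 0.29386089  0.51096812 -0.31532688]
down True
h above -0.00014214792616213529 [-0.51663552 -0.40823819  5.64509409] 0.22259595955989744 7.0417
```

View pics/a.png

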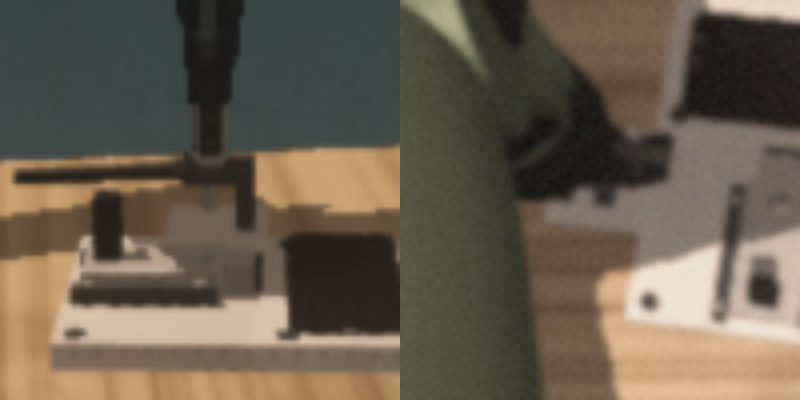

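The pin hangs in the slot: contact came at the expected height, and the shank shows under the prong at (210,195). I release it and fit the spacer pose.

```bash
cat > sp.py <<'E'
from h import *
from scipy.optimize import minimize
def box(a,b,z0,z1): return np.array([(i,j,k) for i in(-a,a) for j in(-b,b) for k in(z0,z1)])
B=[box(.005,.018,0,.014),box(.005,.007,.014,.05)]
S=8
def sil(n,x,win):
    x0,y0,x1,y1=win; m=np.zeros(((y1-y0)*S,(x1-x0)*S),np.uint8)
    for b in B:
        p=((proj(n,T(x,b))-[x0-.5,y0-.5])*S).astype(np.int32); cv2.fillConvexPoly(m,cv2.convexHull(p),1)
    return cv2.resize(m.astype(np.float32),(x1-x0,y1-y0),interpolation=cv2.INTER_AREA)
def tgt(n,win):
    x0,y0,x1,y1=win; g=cv2.GaussianBlur(cv2.imread(f"raw_{n}0.png"),(0,0),.5)[y0:y1,x0:x1].astype(float)
    sat=(g.max(2)-g.min(2))/g.max(2); return np.clip((.38-sat)/.2,0,1)*(g.max(2)>95)
W={"top":(366,203,394,224),"side":(288,262,304,293)}
M={n:tgt(n,W[n]) for n in W}
if __name__=="__main__":
    for n in W: print(n); print("\n".join("".join("%d"%(9*k) for k in r) for r in M[n]))
    cost=lambda v,ns:sum(np.abs(sil(n,[v[0],v[1],v[2]],W[n])-M[n]).sum()/M[n].sum() for n in ns)
    c0=ray("top",(379.2,214.5),.01); print(c0)
    for ns in(["top"],["side"],["top","side"]):
        r=min((minimize(cost,[c0[0],c0[1],a],args=(ns,),method="Nelder-Mead",options=dict(initial_simplex=[[c0[0],c0[1],a],[c0[0]+.006,c0[1],a],[c0[0],c0[1]+.006,a],[c0[0],c0[1],a+.15]])) for a in(-.6,-.3,0)),key=lambda r:r.fun)
        print(ns,r.x.round(4),round(r.fun,3))
    np.save("sp.npy",r.x)
E
python3 sp.py
python3 - <<'E'
from h import *
bot.set_gripper(.5); p=bot.read_position(); bot.move_linear([p[0],p[1],.2],.2); print(bot.read_gripper_width(),bot.read_clock())
E
wait
```

```text
this script no longer has the robot
top
0000000000000000000000000000
0000000000000000000000000000
0000000000000000000000000000
0000000000000000000000000000
0000000000000000000000000000
0000000000000000000000000000
0000000000000112221000000000
0000001221001355553200000000
0000015665324689987410000000
0000038988656899999620000000
0000058999778999999830000000
0000048999877899999851000000
0000037898876888999962000000
0000013556655577999962000000
0000000012222346789841000000
0000000000000012355420000000
0000000000000000011100000000
0000000000000000000000000000
0000000000000000000000000000
0000000000000000000000000000
0000000000000000000000000000
side
0000000000000000
0000000000000000
0000000000000000
0000000000000000
0000000000000000
0000003444430000
0000006666640000
0000006666630000
0000005666530000
0000003545410000
0000002444300000
0000002444300000
0000002344300000
0000002444300000
0000002444300000
0000002444300000
0000002444300000
0000002444300000
0000002344300000
0000002444200000
0000002444310000
0000002444420000
0000002444410000
0000002444400000
0000002444300000
0000003444300000
0000003444410000
0000005666520000
0000015666620000
0000025666620000
0000024322300000
[ 0.53245594 -0.17545893  0.01      ]
['top'] [ 0.533  -0.1745 -0.2078] 0.204
['side'] [ 0.531  -0.1805 -0.1589] 1.186
['top', 'side'] [ 0.5321 -0.1753 -0.1574] 1.526Exception ignored in: <_io.TextIOWrapper mode='rw' encoding='UTF-8'>
Traceback (most recent call last):
BrokenPipeError: [Errno 32] Broken pipe
```

```bash
sed -i 's/np.clip((.38-sat)\/.2,0,1)/np.clip((.38-sat)\/.2*(1 if n=="top" else 2),0,1)/' sp.py; python3 sp.py | tail -4
cat > go3.py <<'E'
from h import *
J=np.load("jig.npy"); c,s=np.cos(J[2]),np.sin(J[2]); tj=lambda w:np.round([c*(w[0]-J[0])+s*(w[1]-J[1]),-s*(w[0]-J[0])+c*(w[1]-J[1])],4)
g=cv2.imread("raw_top0.png").max(2)
print(g[155:182,240:252])
print(bot.read_position(),bot.read_gripper_width(),bot.read_clock())
bot.set_gripper(.5); p=bot.read_position(); bot.move_linear([p[0],p[1],.16],.2)
print(bot.read_gripper_width(),bot.read_ft_force(),bot.read_clock())
x=np.load("sp.npy")
for a in(np.pi/2,-np.pi/2): print(a,bot.solve_ik([x[0],x[1],.12],down(x[2]+a)))
E
python3 go3.py
```

```text
[ 0.53245594 -0.17545893  0.01      ]
['top'] [ 0.533  -0.1745 -0.2078] 0.204
['side'] [ 0.5313 -0.1787 -0.154 ] 0.238
['top', 'side'] [ 0.5321 -0.1751 -0.1566] 0.519
[[183 176 177 180 184 183 185 182 182 186 182 187]
 [170 163 163 164 173 171 175 169 167 165 172 184]
 [163 151 143 137 138 145 160 162 158 158 166 167]
 [125 122 115 103 110 129 154 158 153 144 148 145]
 [105 106  96  86  89  98 112 124 119 116 111 113]
 [127 135 121  97  82  83  87  87  94  97  98  93]
 [143 159 141 110  87  78  76  85  96 121 123 110]
 [135 146 133 100  84  82  81  86 115 143 153 128]
 [103 107  97  90  82  80  82  82 109 136 141 121]
 [ 83  84  78  75  79  75  76  81  93 104 110  99]
 [108 103  99  94  87  86  83  83  85  85  83  81]
 [162 162 152 145 136 123 112 106 107 108  98  98]
 [212 205 203 198 187 179 168 165 159 163 152 145]
 [227 223 222 222 218 211 211 210 208 207 204 198]
 [224 226 225 227 223 224 219 223 223 221 219 221]
 [228 227 227 226 226 226 226 226 227 224 224 227]
 [221 222 222 222 224 225 225 226 229 226 225 228]
 [192 194 191 198 199 210 215 224 220 225 224 222]
 [124 122 130 130 141 163 179 195 192 195 202 198]
 [ 62  66  63  70  80  99 110 121 124 134 144 140]
 [ 44  43  42  41  42  48  57  61  64  69  75  78]
 [ 44  46  44  45  40  47  43  39  45  43  43  39]
 [ 41  44  42  44  42  47  43  46  39  43  44  42]
 [ 45  45  44  45  45  35  42  42  41  45  40  41]
 [ 44  47  44  41  42  46  48  45  45  39  43  47]
 [ 40  44  44  46  41  40  42  45  40  44  47  43]
 [ 41  41  39  47  41  41  43  44  44  39  44  45]]
[0.53440933 0.24434547 0.06082307] 0.22166012970008794 7.1417
0.5001983745684615 [-0.62384285  0.10130057 -1.43515836] 8.15
1.5707963267948966 [-0.44959221  0.44236295 -0.32363835  0.80479503  0.          1.27775606]
-1.5707963267948966 [-0.44959221  0.44236295 -0.32363835  0.80479503  0.         -1.86383659]
```

```bash
cat > go4.py <<'E'
from h import *
J=np.load("jig.npy"); c,s=np.cos(J[2]),np.sin(J[2]); tj=lambda w:np.round([c*(w[0]-J[0])+s*(w[1]-J[1]),-s*(w[0]-J[0])+c*(w[1]-J[1])],4)
print("stop foot",tj(ray("top",(245,166.5),.016)),"phone edge",tj(ray("top",(245,173.45),.024)),tj(ray("top",(241,173),.024)),tj(ray("top",(251,174.1),.024)))
x=np.load("sp.npy"); x[2]=-.18; q=down(x[2]+np.pi/2)
bot.move_pose([x[0],x[1],.13],q); bot.set_gripper(.4,30)
print(bot.move_linear([x[0],x[1],.018],.12,until_force=8)); bot.set_gripper(0,40)
print(bot.read_position(),bot.read_gripper_width()*85,bot.read_finger_force())
p=bot.read_position(); bot.move_linear([p[0],p[1],.10],.12); print(bot.read_gripper_width()*85,bot.read_ft_force(),bot.read_clock())
for n,(x0,y0) in(("side",(200,130)),("top",(330,150))):
    im=bot.camera(n); cv2.imwrite(f"raw_{n}1.png",im[:,:,::-1])
t=cv2.imread("raw_top1.png");s_=cv2.imread("raw_side1.png")
cv2.imwrite("pics/b.png",np.hstack([cv2.resize(s_[200:300,240:340],(400,400)),cv2.resize(t[140:240,180:280],(400,400),interpolation=cv2.INTER_CUBIC)]))
E
python3 go4.py
```

```text
stop foot [0.0839 0.0451] phone edge [0.0641 0.0413] [0.0639 0.0514] [0.0644 0.0262]
False
[ 0.53281445 -0.17540852  0.01887935] 9.142575411478628 40.380926728248596
9.185356330053576 [-0.4362963   1.63389947 -0.87421371] 12.2
```

View pics/b.png

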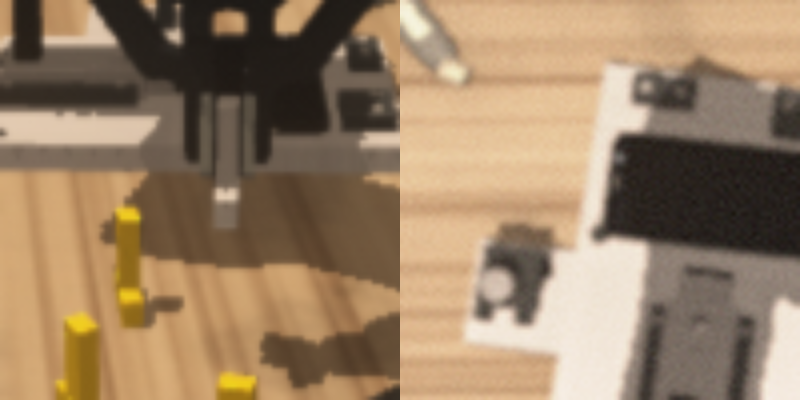

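The spacer is held 9.2 mm wide. The yellow look-alikes are untouched. The pin head shows at about (493,285) of the right panel over the bracket, so I check numerically that it sits upright.

Run:
```python
from h import *
J=np.load("jig.npy"); c,s=np.cos(J[2]),np.sin(J[2]); tj=lambda w:np.round([c*(w[0]-J[0])+s*(w[1]-J[1]),-s*(w[0]-J[0])+c*(w[1]-J[1])],4)
t=cv2.imread("raw_top1.png"); sd=cv2.imread("raw_side1.png")
g=t.max(2); print(g[198:224,196:222])
u=((493-400+.5)/4-.5+180,(285.5)/4-.5+140); print(u,tj(ray("top",u,.090)))
for P in[(-.049,.114,.09),(-.049,.114,.056),(-.049,.114,.024)]: print(P,proj("top",T(J,P)).round(1),proj("side",T(J,P)).round(1))
cv2.imwrite("pics/c.png",np.hstack([cv2.resize(sd[160:230,230:310],(400,350),interpolation=cv2.INTER_CUBIC),cv2.resize(t[190:225,190:230],(400,350),interpolation=cv2.INTER_CUBIC)]))
```

```text
[[228 228 228 227 227 221 209 195 166 144 124 121 126 123 121 116 117 121
  123 121 120 144 182 213 226 226]
 [228 226 227 228 227 213 191 172 150 135 129 124 125 124 127 117 119 116
  120 116 121 139 175 205 219 221]
 [226 226 228 229 230 209 182 153 133 117 123 124 125 128 125 121 119 114
  121 116 122 133 166 188 203 214]
 [228 223 228 228 215 186 151 129 110 109 114 119 123 126 117 118 116 117
  114 122 125 133 157 175 188 204]
 [226 229 228 228 207 158 113  99  95  92 100 101 107 102 104 105 107 109
  108 114 126 147 177 199 208 211]
 [225 226 229 229 206 149 101  88  89  81  81  83  89  92  94  91  96  96
   96 102 111 151 199 228 232 233]
 [224 226 229 229 203 148 100  80  77  74  68  72  74  86  88  91  92  89
   92  83  99 142 206 235 237 239]
 [218 219 225 225 191 133  97  75  75  64  62  61  66  76  87  90  92  90
   82  73  80 136 203 235 237 239]
 [212 213 218 217 180 132 106 105 103  94  78  68  59  70  82  89  93  88
   85  72  71 122 199 233 238 239]
 [207 216 218 207 174 151 150 158 155 145 127  91  67  67  75  88  91  86
   81  70  67 121 192 233 238 240]
 [214 221 
[... 1233 characters left out ...]
0 230 190 129  94  89 115 171
  220 237 241 239 241 240 241 241]
 [231 236 233 218 205 200 206 230 240 243 240 234 200 157 124 122 137 191
  230 239 241 241 240 242 240 241]
 [236 242 244 241 237 236 237 239 240 242 242 237 229 206 193 188 198 222
  237 240 240 240 238 242 242 242]
 [237 243 243 244 244 242 243 242 243 243 242 242 239 236 235 236 235 238
  241 240 240 239 243 241 243 243]
 [236 244 244 243 242 242 243 243 242 242 243 243 242 241 242 242 243 242
  241 242 240 240 241 241 241 242]]
(202.875, 210.875) [-0.052   0.1155]
(-0.049, 0.114, 0.09) [[203.7 209.7]] [[272.8 176.6]]
(-0.049, 0.114, 0.056) [[206.5 212. ]] [[272.9 189.4]]
(-0.049, 0.114, 0.024) [[209. 214.]] [[273.  201.1]]
```

View pics/c.png

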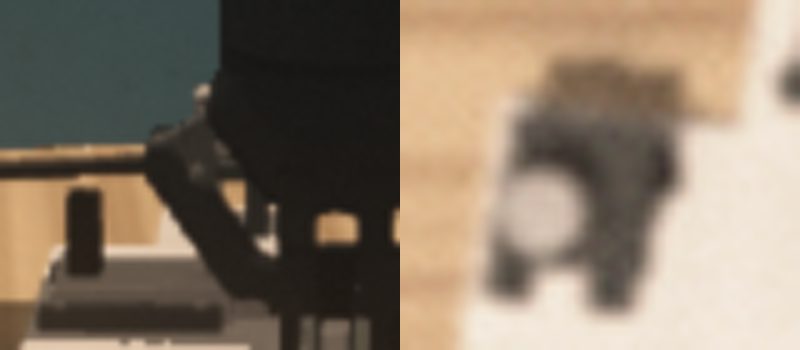

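The pin head is at jig (-0.052, 0.1155), within 3 mm of the plan, so it hangs well. I place the spacer.

```bash
cat > go5.py <<'E'
from h import *
J=np.load("jig.npy"); q=down(J[2]+np.pi/2); g=T(J,(.0765,.045,.10))[0]
bot.move_linear(list(g),.2,rotation=q); f0=np.array(bot.read_ft_force())
print(bot.move_linear([g[0],g[1],.0335],.07,until_force=5)); p=bot.read_position(); print(p,np.array(bot.read_ft_force())-f0)
bot.set_gripper(.35); bot.wait(.1); bot.move_linear([p[0],p[1],.13],.15); print(bot.read_clock())
# clear the view, heading for the post
h=T(J,(-.105,0,.16))[0]
bot.move_pose(list(h),down(J[2]+np.pi)); print(bot.read_clock())
for n in("top","side"): cv2.imwrite(f"raw_{n}2.png",bot.camera(n)[:,:,::-1])
t=cv2.imread("raw_top2.png");s=cv2.imread("raw_side2.png")
cv2.imwrite("pics/d.png",np.hstack([cv2.resize(s[160:260,245:345],(400,400),interpolation=cv2.INTER_CUBIC),cv2.resize(t[140:240,195:295],(400,400),interpolation=cv2.INTER_CUBIC)]))
E
python3 go5.py
```

```text
True
[0.64837706 0.15900932 0.03492165] [-1.80209886  0.23455425  5.59191436]
16.3167
17.7083
```

View pics/d.png

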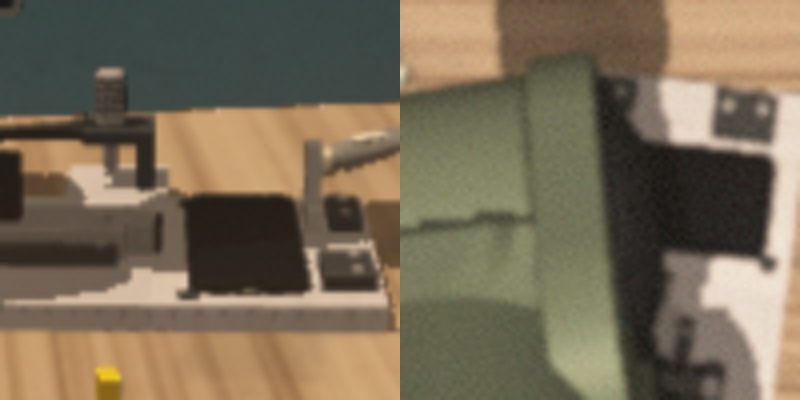

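Side view: the pin hangs upright in the notch at (110,100). The spacer stands upright at (313,190) between the phone and the short stop. Next I pinch the post and push.

```bash
cat > go6.py <<'E'
from h import *
J=np.load("jig.npy"); g=T(J,(-.105,0,.041))[0]; Ri=R.from_euler("z",-J[2])
bot.set_gripper(.5); print(bot.move_linear(list(g),.12,until_force=8))
bot.set_gripper(0,70); print(bot.read_gripper_width()*85,bot.read_finger_force(),Ri.apply(bot.read_ft_force()).round(2))
p=np.array(bot.read_position()); e=T([p[0],p[1],J[2]],(.034,0,p[2]))[0]
print(bot.move_linear(list(e),.025,until_force=18)); bot.wait(.5)
d=Ri.apply(np.array(bot.read_position())-p); print("travel",d.round(4),"F",Ri.apply(bot.read_ft_force()).round(2),bot.read_finger_force(),bot.read_clock())
for n in("top","side"): cv2.imwrite(f"raw_{n}3.png",bot.camera(n)[:,:,::-1])
t=cv2.imread("raw_top3.png");s=cv2.imread("raw_side3.png")
cv2.imwrite("pics/e.png",np.hstack([cv2.resize(s[160:260,245:345],(400,400),interpolation=cv2.INTER_CUBIC),cv2.resize(t[140:240,195:295],(400,400),interpolation=cv2.INTER_CUBIC)]))
E
python3 go6.py
```

```text
False
15.05710552843443 68.38356971740723 [-0.99 -6.15  5.99]
True
travel [ 0.0213 -0.0001  0.0001] F [-3.28  0.32  5.72] 68.64051103591919 21.0667
```

View pics/e.png

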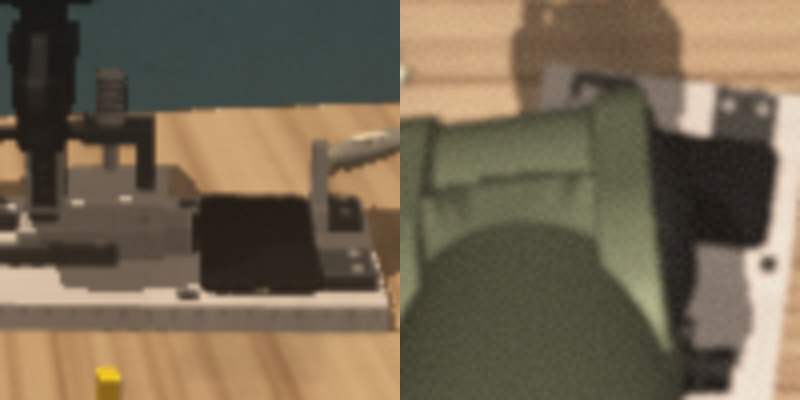

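The phone now lies against the long stop and spacer, the spacer is upright at (322,185), and the pin is fine. The push force relaxed to about the spring force, so I press further in small steps.

```bash
cat > go7.py <<'E'
from h import *
J=np.load("jig.npy"); Ri=R.from_euler("z",-J[2]); p=np.array(bot.read_position())
for k in range(1,9):
    bot.move_linear(list(T([p[0],p[1],J[2]],(.001*k,0,p[2]))[0]),.02); bot.wait(.3)
    F=Ri.apply(bot.read_ft_force()); print(k,F.round(2),Ri.apply(np.array(bot.read_position())-p).round(4))
    if F[0]<-17: break
bot.wait(.7); print(Ri.apply(bot.read_ft_force()).round(2),bot.read_gripper_width()*85,bot.read_clock())
s=bot.camera("side"); cv2.imwrite("raw_side4.png",s[:,:,::-1]); cv2.imwrite("pics/f.png",cv2.resize(s[170:245,245:345],(800,600),interpolation=cv2.INTER_CUBIC)[:,:,::-1])
E
python3 go7.py
```

```text
1 [-5.34 -1.31  4.85] [0.0006 0.     0.    ]
2 [-8.13 -0.74  7.18] [0.0006 0.     0.    ]
3 [-10.13  -0.56  10.24] [0.0007 0.     0.    ]
4 [-12.83  -0.26  13.12] [ 0.0006 -0.      0.    ]
5 [-15.04  -0.41  16.13] [ 0.0006 -0.     -0.    ]
6 [-15.56  -0.73  17.43] [ 0.0006  0.     -0.0001]
7 [-18.6   -1.01  20.07] [ 0.0006  0.     -0.0001]
[-19.56   0.16  20.6 ] 14.84394325162881 25.7167
```

View pics/f.png

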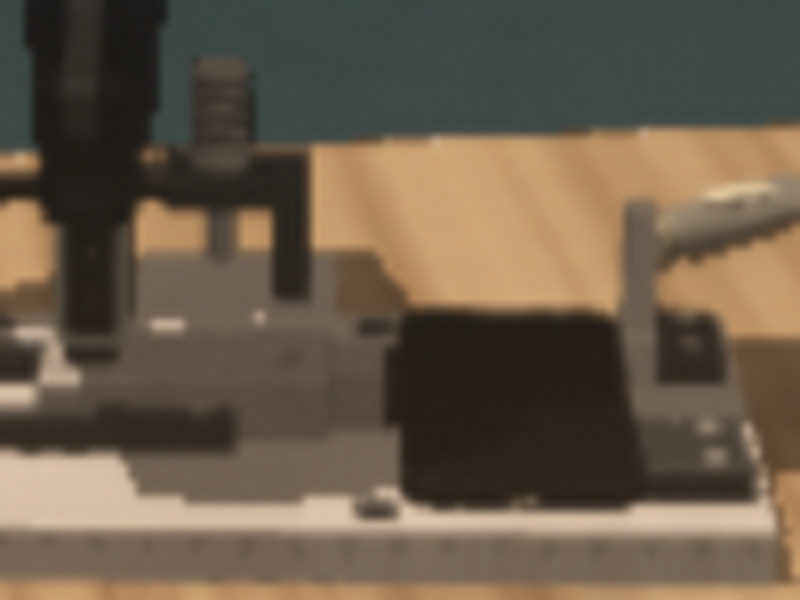

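The phone is hard against the long stop and the spacer at (640,290), with a push of 19.6 N. The pin hangs upright at (222,110).

```bash
python3 -c "
from cell import bot
print(bot.close_job())"
```

```text
the job is handed in; nothing more can be done
None
```

I handed the job in at about 26 s on the robot's clock; no verdict came back. In the last side view the pin hangs upright in the notch and the spacer stands between the phone and short stop. The jaw is held against the phone with a push of about 19.6 N.

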